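# Gauge the bearing bore and lock the reading

### The job

Pick up the depth gauge by its black knob and stand it flat across the bore of the aluminium bearing housing, with the probe over the middle of the bore; push the sprung probe gently down until it presses on the bottom of the bore (a few newtons there, never more than 15 N), and holding it there twist the knob clockwise until the slide is firmly locked at that depth. Let go and leave the gauge standing on the housing with the probe still touching the bottom; do not knock the bearing, the dropper bottle or the side cutters about.

Things in the scene. Friction and masses are not known exactly. Their poses are not given: they have to be found in the camera images.
- housing: Aluminium bearing housing, a block 96 x 96 x 55 mm with a dark screw at each corner of its top and an upright blind bore 34 mm wide in the middle. It does not move when pushed. Origin at the centre of its underside, z up, x and y along its sides. The bore is 20 to 45 mm deep; its flat floor differs every time and is not measured.
- bore_mouth (a point): Centre of the bore at the housing's flat top face, 55 mm above the table.
- gauge: Depth gauge, about 0.7 kg in all (it varies by a fifth), standing upright on the table: a steel bridge 84 x 40 x 14 mm (length along its x) with a flat underside, a barrel 24 mm wide on it up to 58 mm above the underside, and the probe through both. Origin at the centre of the bridge's underside, z up. It can be carried hanging by the knob.
- plunger: The moving part of the gauge: black knob on top, steel rod, probe tip. It slides down through bridge and barrel and turns about the same upright axis. Its origin lies on the axis, 124 mm below the middle of the knob.
- knob_grip (a point): Middle of the round black knob, 32 mm wide and 32 mm high, on the gauge's axis, 124 mm above the bridge's underside when the probe is up. The white line on its top marks its turn.
- probe_tip (a point): Flat lower end of the probe rod, 8 mm wide, on the gauge's axis. The brass tip is cushioned: it gives by 2 mm into the rod at 4 N per mm (starting at 1 N), then it is hard. Pressed with 4 to 6 N before locking it stays in touch after release. With the probe up it lies 1 mm inside the bridge, above the level of the underside.
- probe_slide (a joint): How far the probe is pushed down, 0 (up) to 0.046 m; the tip, while free, then stands this much less 1 mm below the bridge's underside. A return spring lifts the probe unless it is locked: pushing it down takes about 1 N at 0, growing steadily to about 2 N at 0.046 m.
- lock_turn (a joint): Turn of the knob, clockwise seen from above, 0 to 1.15 rad (hard stop). Free up to about 0.4; from there the lock grips, the knob taking under 0.3 N m, and it holds the slide fast from about 0.85 on. It stays where it is left; a locked slide may slip under more than about 6 N.
- ball_bearing: Loose ball bearing, 32 mm wide, 9 mm high, lying on the table; origin at the centre of its underside. Leave alone.
- flux_dropper: Loose brown dropper bottle, 33 mm wide, 102 mm high, standing; origin at the centre of its underside. Leave alone.
- side_cutters: Loose black-handled side cutters, 44 x 136 x 16 mm, lying on the table; origin at the centre of its underside. Leave alone.
There are look-alikes about, which are no part of the job. What is shaped like the housing but blue or green is not meant.

How it is judged (in metres and radians):
On the way, in this order (a step that is already met when the one before it is completed fails the run):
1. the gauge stands flat on the housing over the bore and its unlocked probe presses on the bottom (contact force between plunger and housing above 1 N and horizontal distance between probe_tip and bore_mouth below 0.01 m and value of joint probe_slide above 0.018 m and value of joint lock_turn below 0.4 rad and z of gauge in the frame of bore_mouth below 0.002 m), for 0.2 s.
2. the knob is turned to lock while the probe presses on the bottom (value of joint lock_turn above 0.85 rad and contact force between plunger and housing above 0.3 N), for 0.1 s.
At the end, for the whole second after the job is handed in: The gauge stands at rest on the housing, upright within 0.04 rad, its bridge within 2 mm of the top face and its probe within 10 mm of the bore's axis; the knob is turned past 0.85 rad, and the probe is over 18 mm down and still touches the bottom of the bore (over 0.2 N) (value of joint lock_turn above 0.85 rad and contact force between plunger and housing above 0.2 N and value of joint probe_slide above 0.018 m and horizontal distance between probe_tip and bore_mouth below 0.01 m and z of gauge in the frame of bore_mouth between -0.002 and 0.002 m and angle between gauge's own z axis and vertical below 0.04 rad and linear speed of gauge below 0.01 m/s).
It fails at once if the probe is pressed on the housing with more than 15 N (contact force between plunger and housing above 15 N).
It fails at once if the bearing is moved by more than 3 cm (distance of ball_bearing from where it was at the start of the episode above 0.03 m).
It fails at once if the dropper bottle is moved by more than 3 cm (distance of flux_dropper from where it was at the start of the episode above 0.03 m).
It fails at once if the side cutters are moved by more than 3 cm (distance of side_cutters from where it was at the start of the episode above 0.03 m).
It also fails if it takes over 64 s, if anything falls off the work surface, if the arm or the gripper's body presses on something with over 40 N, if the wrist force passes 120 N, or if a joint passes its speed limit or range.

### The arm

A 7-joint arm with a two-finger parallel gripper is mounted at the origin on a cart in front of the work surface, level with it; the furniture and walls round the work are solid. World frame = base frame: x ahead of the robot, y to its left, z up, the work surface at z = 0. Lengths are in mm, angles in degrees, forces in N, time in s.
With the tool pointing down it reaches from about 425 to 875 mm from the base axis. Payload 8.4 kg.
Tool frame: the origin (TCP) lies between the finger pads; the fingertips stand 25 mm ahead of it and the grasp point (between the pads) lies 6 mm ahead of it; z points along the fingers, y is the line along which they close (so a half turn about z gives the same grasp; the last joint's range is limited). The gripper opens to 85 mm and grips with 20 to 120 N. Pads are 22 mm wide; open, the fingers measure 114 mm over their backs; the gripper's body (76 mm by 85 mm) begins 54 mm behind the grasp point. The pads swing forward as they close: fully open they stand 13 mm farther back than shut.
Start: joints at [-77.819, 19.091, 2.286, 83.961, -0.768, 76.965, -3.352], TCP at [199.404, 618.63, 256.308] pointing down, gripper open.
Joint ranges: [-147.57, 147.57], [-21.85, 119.76], [-74.77, 79.35], [14.55, 137.4], [-85.83, 265.84], [4.83, 119.75], [-152.11, 152.11]. Speed limits (degrees/s): [127.2, 127.2, 159.86, 159.86, 180, 180, 180].

### API

Orientations are given as a 3x3 rotation matrix whose columns are the frame's x, y, z axes.
In Python, from cell import arm gives the robot as it stands.
- The arm moves only by the tool carry_out, never from a script. Its argument "motion" is a list of rows, each an object with "offset": the shift along the tool's x, y, z in units of 50 cm (1.0 is 50 cm), a list of three; "turn": the turn, a rotation vector about the tool's x, y, z in units of 30 degrees (1.0 is 30 degrees), a list of three. In form: [{"offset": [dx, dy, dz], "turn": [wx, wy, wz]}, ...]. A call has 1 to 20 rows; each row shifts and turns the commanded pose from where the row before left it, along the tool's axes as they then stand; what a row does not reach is not made up. A row lasts 1/10 s, in which the tool goes at most 50 mm and 8.59 degrees, less where a joint would pass 70% of its speed; a pose out of reach is approached as far as the arm can. A call with a number of a shift or a turn outside -1 to 1 is refused whole. A call with a gripper value outside its range is refused whole. "hand" is the opening, from 0 (shut) to 1 (fully open), set as the call begins (left out, the last holds). The fingers move at their own pace and stop on an object; "squeeze" is the grip in N (left out, the last holds). Time passes only in rows, so rows that do not move let the fingers close. It gives the time, the measured TCP pose, the force, the opening and the grip force at its end, in the units of the state.
- arm.read_state(): the state, without advancing time (a new reading comes with each control period).
- arm.capture(name): name is "scene" or "top" or "wrist"; returns a dict with "pixels" (420x560x3 uint8, red, green, blue), "fx", "fy", "cx", "cy" (pixels), "xyz" and "rotation" of the camera in the world; the wrist camera has in their place "hand_eye" (4x4, takes a point from camera to tool coordinates, whose origin is the TCP and whose axes are the flange's). Camera axes: x right, y down, z forward; pixel columns grow to the right and rows downward; lengths in mm; the calibration is good to about 2 mm. The wrist camera is an equidistant fisheye: a pixel r from the principal point sees the ray r / f radians off the axis. A picture is of the moment at which its call begins: read the wrist's pose just before it. There is no depth.
- arm.job_done(): hands the job in; it is judged then, once.
The state is a dict: "t": time; "joint_positions": joint angles; "joint_vel": joint speeds; "joint_efforts": joint torques, N m; "ee_pos": TCP position; "tcp_rot": TCP orientation; "contact_force": force on the tool from outside, world axes, zero at the start; "ft_torque": the same for the moment, N m; "gripper_width": finger opening in mm; "grasp_force": force on a finger pad.
Only numpy, scipy, OpenCV 4.12 (cv2) and the standard library are available. Lean on these libraries where they do the work, as an engineer would, in place of code of your own. Each camera call takes 0.05 s, during which the arm holds its last target. There are 200 camera calls.

## Working session

There is one attempt and no reset: what is moved stays moved. The work goes in short steps, Python scripts to look and compute and a tool call to move; the robot and the scene stay as the last step left them, time stands still between calls to the robot, and variables do not carry over. Pictures are saved under pics/ and viewed, at most 10 in all, crops included, and the job is handed in when it is done.

Besides the shell and the picture viewer there is one more tool, called after "Call:" as a command line: name --argument value ..., lists and objects as JSON in quotes. carry_out: Moves the arm, as the interface text tells. Shifts and turns lie within -1 to 1; 1 stands for 50 cm of shift or 30 degrees of turn. Its arguments: {"type":"object","properties":{"motion":{"type":"array","items":{"type":"object","properties":{"offset":{"type":"array","items":{"type":"number","minimum":-1,"maximum":1}},"turn":{"type":"array","items":{"type":"number","minimum":-1,"maximum":1}}}}},"hand":{"type":"number"},"squeeze":{"type":"number"}},"required":["motion"]}

```bash
mkdir -p pics
python3 - <<'E'
from cell import arm
import cv2,numpy as np,pickle
s=arm.read_state();print(s)
d={}
for n in("scene","top","wrist"):
    c=arm.capture(n);d[n]=c;cv2.imwrite(f"pics/{n}0.png",c["pixels"][:,:,::-1])
    print(n,{k:v for k,v in c.items() if k!="pixels"})
pickle.dump((s,d),open("c0.pkl","wb"))
E
```

```text
{'t': 0.0, 'joint_positions': array([-77.81960323,  19.13225261,   2.28200416,  84.01161592,
        -0.76696928,  76.9649996 ,  -3.35312903]), 'joint_vel': array([ 0.01480225, -0.06872776,  0.02530273,  0.00105111, -0.00322075,
       -0.08150921,  0.03872893]), 'joint_efforts': array([-5.78130748e-04, -6.58569360e+01,  1.36527501e+00, -4.05554402e+01,
        1.67785690e-02,  1.28987335e-02, -1.11049414e-05]), 'ee_pos': array([199.26935687, 618.26277067, 255.4102748 ]), 'tcp_rot': array([[-9.51788300e-01,  3.06755402e-01, -3.95583784e-04],
       [ 3.06755637e-01,  9.51786984e-01, -1.58613560e-03],
       [-1.10044166e-04, -1.63101286e-03, -9.99998664e-01]]), 'contact_force': array([ 0.36522719, -0.38643837, -0.08072938]), 'ft_torque': array([ 0.01543297, -0.02207733,  0.0438874 ]), 'grasp_force': 0.0, 'gripper_width': 85.20850763758703}
scene {'fx': 514.9547912561255, 'fy': 514.9547912561255, 'cx': 287.8474372026156, 'cy': 210.22944760130386, 'xyz': array([  21.09948259, -760.08364345,  974.77793159]), 'rotation': array([[ 0.78773515, -0.44527958,  0.42567526],
       [-0.6159275 
[... 167 characters left out ...]
5.98633856295396, 'xyz': array([ 363.78069001,  -65.98161995, 1026.09232152]), 'rotation': array([[-0.05606267, -0.97609752,  0.20997762],
       [-0.99841803,  0.05390441, -0.0159923 ],
       [ 0.00429132, -0.21054201, -0.97757539]])}
wrist {'fx': 325.19226210127806, 'fy': 325.19226210127806, 'cx': 282.4789538887722, 'cy': 210.86590374844377, 'hand_eye': array([[-3.53128594e-04, -9.44390785e-01, -3.28825060e-01,
         8.53213441e+01],
       [ 9.99999789e-01, -5.12856030e-04,  3.99020650e-04,
         7.27581337e-01],
       [-5.45471340e-04, -3.28824849e-01,  9.44390767e-01,
        -1.17677008e+02],
       [ 0.00000000e+00,  0.00000000e+00,  0.00000000e+00,
         1.00000000e+00]])}
```

View pics/top0.png

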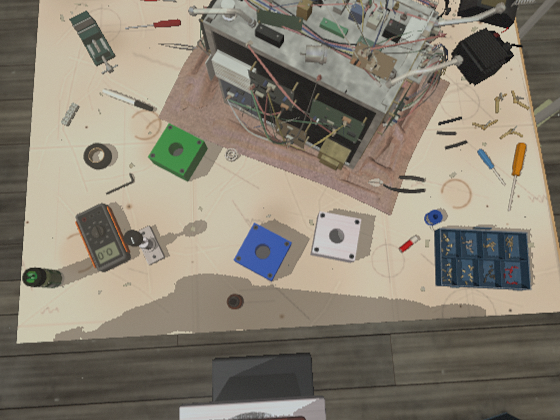

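View pics/scene0.png

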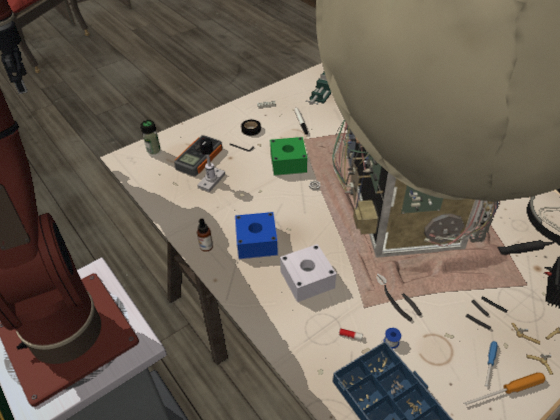

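The top view shows the white housing near (337,235) with the blue and green look-alikes beside it. The gauge is near (150,245) with its knob at about (132,238), the dropper at (235,301), the bearing probably at (232,155) and the cutters at (400,184). I'll zoom in on the gauge and housing.

Run:
```python
import pickle,cv2,numpy as np
s,d=pickle.load(open("c0.pkl","rb"))
def crop(n,x,y,w,h,k):
    return cv2.resize(d[n]["pixels"][y:y+h,x:x+w,::-1],None,fx=k,fy=k,interpolation=cv2.INTER_CUBIC)
a=np.hstack([crop("top",90,200,80,60,5),crop("top",300,200,80,60,5)])
b=np.hstack([crop("scene",175,130,80,60,5),crop("scene",270,235,80,60,5)])
cv2.imwrite("pics/crop0.png",np.vstack([a,b]))
```

```text
(no output)
```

View pics/crop0.png

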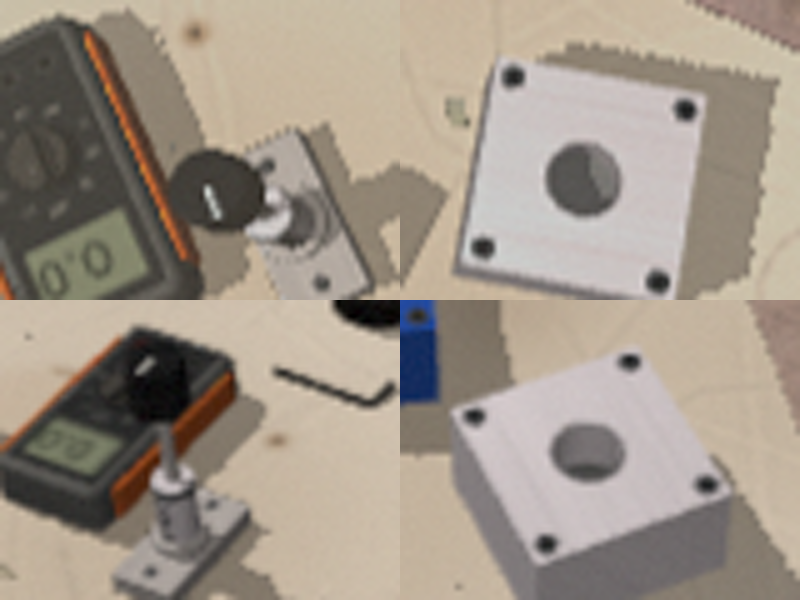

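View pics/wrist0.png

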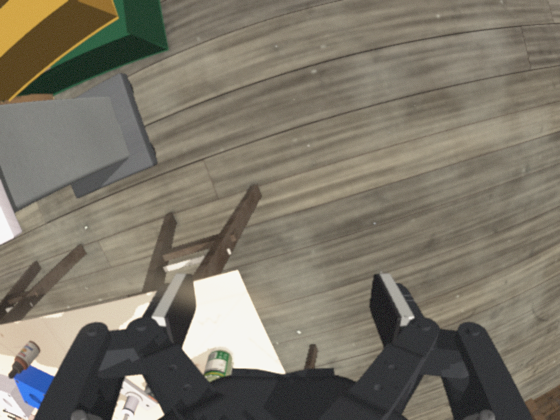

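The crops show these pixel positions:
- **Knob:** top image (133.4,238), scene image (206.4,146).
- **Housing bore:** top image (337,236), scene image (307.6,265.4).
- **Bridge screws:** clear in both views.

The wrist camera only sees the table edge. The multimeter lies low beside the gauge.

```bash
cat > h.py <<'E'
import numpy as np,pickle
def ray(c,p):
    v=np.array([(p[0]-c["cx"])/c["fx"],(p[1]-c["cy"])/c["fy"],1.]);v=c["rotation"]@v
    return np.array(c["xyz"]),v/np.linalg.norm(v)
def plane(c,p,z):
    o,v=ray(c,p);return o+v*(z-o[2])/v[2]
def tri(rs):
    A=sum(np.eye(3)-np.outer(v,v) for o,v in rs);b=sum((np.eye(3)-np.outer(v,v))@o for o,v in rs);return np.linalg.solve(A,b)
E
python3 - <<'E'
from h import *
np.set_printoptions(precision=1,suppress=True)
s,d=pickle.load(open("c0.pkl","rb"));T,S=d["top"],d["scene"]
t=lambda x,y,ox,oy:(ox+x/5,oy+y/5)
kt,ks=(133.4,238),(206.4,146)
print("knob",plane(T,kt,124),plane(S,ks,124),tri([ray(T,kt),ray(S,ks)]))
for n,a,b in(("sc1",(267,165),(211,204)),("sc2",(322,284),(150,271))):
    a=t(*a,90,200);b=t(*b,175,130);print(n,plane(T,a,14),plane(S,b,14))
for C,o,l in((T,(300,200),[(113,76),(285,109),(257,281),(83,247),(184,180)]),(S,(270,235),[(74,116),(229,61),(306,184),(146,244),(188,152)])):
    P=np.array([plane(C,t(*p,*o),55) for p in l]);print(P[:4].mean(0),P[4]);e=P[1:4]-P[0:3];print(np.degrees(np.arctan2(e[:,1],e[:,0])),np.linalg.norm(e,axis=1))
for n,p,z in(("bottle",(235,301),102),("multim",(115,270),30)):print(n,plane(T,p,z))
E
```

```text
knob [506.3 224.  124. ] [506.9 225.2 124. ] [506.1 223.6 125.4]
sc1 [534.2 236.3  14. ] [534.2 237.2  14. ]
sc2 [477.2 210.5  14. ] [477.6 210.8  14. ]
[ 497.6 -208.4   55. ] [ 496.5 -208.1   55. ]
[-104.3  165.6   75.7] [78.8 79.  78.4]
[ 498.  -207.9   55. ] [ 496.9 -208.7   55. ]
[ -13.9 -104.4  166.2] [79.2 79.  79.1]
bottle [366.9  20.2 102. ]
multim [450.6 294.6  30. ]
```

Call:
carry_out --motion '[{"offset":[-0.0516,-0.0351,0.005],"turn":[0,0,0]},{"offset":[-0.0516,-0.0351,0.005],"turn":[0,0,0]},{"offset":[-0.0516,-0.0351,0.005],"turn":[0,0,0]},{"offset":[-0.0516,-0.0351,0.005],"turn":[0,0,0]},{"offset":[-0.0516,-0.0351,0.005],"turn":[0,0,0]},{"offset":[-0.0516,-0.0351,0.005],"turn":[0,0,0]},{"offset":[-0.0516,-0.0351,0.005],"turn":[0,0,0]},{"offset":[-0.0516,-0.0351,0.005],"turn":[0,0,0]},{"offset":[-0.0516,-0.0351,0.005],"turn":[0,0,0]},{"offset":[-0.0516,-0.0351,0.005],"turn":[0,0,0]},{"offset":[-0.0516,-0.0351,0.005],"turn":[0,0,0]},{"offset":[-0.0516,-0.0351,0.005],"turn":[0,0,0]},{"offset":[-0.0516,-0.0351,0.005],"turn":[0,0,0]},{"offset":[-0.0516,-0.0351,0.005],"turn":[0,0,0]},{"offset":[-0.0516,-0.0351,0.005],"turn":[0,0,0]},{"offset":[-0.0516,-0.0351,0.005],"turn":[0,0,0]},{"offset":[0,0,0],"turn":[0,0,-0.21]},{"offset":[0,0,0],"turn":[0,0,-0.21]},{"offset":[0,0,0],"turn":[0,0,-0.21]},{"offset":[0,0,0],"turn":[0,0,-0.21]}]' --hand 1

```text
t: 2.15
ee_pos: [506.0, 224.6, 216.1]
tcp_rot: [[-0.991, -0.132, -0.0], [-0.132, 0.991, -0.0], [0.0, -0.0, -1.0]]
contact_force: [-0.2, 0.3, 0.5]
gripper_width: 85.6
grasp_force: 0.0
```

Run:
```python
from cell import arm
import cv2,numpy as np,pickle
np.set_printoptions(precision=3,suppress=True)
s=arm.read_state();c=arm.capture("wrist");cv2.imwrite("pics/w1.png",c["pixels"][:,:,::-1])
print(s["t"],s["ee_pos"],s["tcp_rot"],s["joint_positions"],s["contact_force"])
pickle.dump((s,c),open("w1.pkl","wb"))
# predicted pixel of knob top & housings
H=np.array(c["hand_eye"])
for P in ([506,224,124],[506,224,140]):
    pt=s["tcp_rot"].T@(np.array(P)-s["ee_pos"]);pc=H[:3,:3].T@(pt-H[:3,3])
    th=np.arctan2(np.hypot(*pc[:2]),pc[2]);u=pc[:2]/np.hypot(*pc[:2])*th*c["fx"]+[c["cx"],c["cy"]];print(u)
print("tool delta to grasp",s["tcp_rot"].T@(np.array([506,224,130])-s["ee_pos"]))
```

```text
2.15 [506.024 224.575 216.063] [[-0.991 -0.132 -0.   ]
 [-0.132  0.991 -0.   ]
 [ 0.    -0.    -1.   ]] [-44.774   9.35   18.162 101.456  -3.091  69.709  71.819] [-0.245  0.267  0.499]
[280.397 226.927]
[280.256 236.148]
tool delta to grasp [ 0.059 -0.546 86.063]
```

View pics/w1.png

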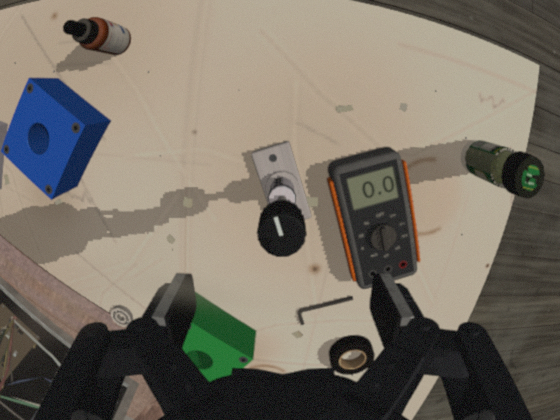

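The wrist view shows the knob centred at (281,228). My prediction was (280,227), so the position agrees. Next I descend and grip.

Call:
carry_out --motion '[{"offset":[0,-0.001,0.03]},{"offset":[0,0,0.03]},{"offset":[0,0,0.03]},{"offset":[0,0,0.03]},{"offset":[0,0,0.03]},{"offset":[0,0,0.022]},{"offset":[0,0,0]}]'

```text
$.motion[0]: bad value
```

Call:
carry_out --motion '[{"offset":[0,0,0]},{"offset":[0,0,0]},{"offset":[0,0,0]},{"offset":[0,0,0]},{"offset":[0,0,0]},{"offset":[0,0,0]},{"offset":[0,0,0]},{"offset":[0,0,0]},{"offset":[0,0,0]},{"offset":[0,0,0]}]' --hand 0 --squeeze 70

```text
$.motion[0]: bad value
```

Call:
carry_out --motion '[{"offset":[0,-0.001,0.03],"turn":[0,0,0]},{"offset":[0,0,0.03],"turn":[0,0,0]},{"offset":[0,0,0.03],"turn":[0,0,0]},{"offset":[0,0,0.03],"turn":[0,0,0]},{"offset":[0,0,0.03],"turn":[0,0,0]},{"offset":[0,0,0.022],"turn":[0,0,0]},{"offset":[0,0,0],"turn":[0,0,0]}]'

```text
t: 2.9
ee_pos: [505.3, 223.8, 128.8]
tcp_rot: [[-0.992, -0.127, -0.002], [-0.127, 0.992, -0.002], [0.003, -0.001, -1.0]]
contact_force: [-0.8, 0.3, 0.5]
gripper_width: 85.7
grasp_force: 0.0
```

Call:
carry_out --motion '[{"offset":[0,0,0],"turn":[0,0,0]},{"offset":[0,0,0],"turn":[0,0,0]},{"offset":[0,0,0],"turn":[0,0,0]},{"offset":[0,0,0],"turn":[0,0,0]},{"offset":[0,0,0],"turn":[0,0,0]},{"offset":[0,0,0],"turn":[0,0,0]},{"offset":[0,0,0],"turn":[0,0,0]},{"offset":[0,0,0],"turn":[0,0,0]},{"offset":[0,0,0],"turn":[0,0,0]},{"offset":[0,0,0],"turn":[0,0,0]}]' --hand 0 --squeeze 70

```text
t: 3.9
ee_pos: [506.4, 224.2, 130.4]
tcp_rot: [[-0.992, -0.128, 0.0], [-0.128, 0.992, 0.0], [-0.0, -0.0, -1.0]]
contact_force: [1.1, 0.6, 1.1]
gripper_width: 30.7
grasp_force: 69.0
```

Call:
carry_out --motion '[{"offset":[0,0,-0.005],"turn":[0,0,0]},{"offset":[0,0,-0.01],"turn":[0,0,0]},{"offset":[0,0,-0.02],"turn":[0,0,0]},{"offset":[0,0,-0.03],"turn":[0,0,0]},{"offset":[0,0,-0.03],"turn":[0,0,0]},{"offset":[0,0,-0.03],"turn":[0,0,0]},{"offset":[0,0,-0.03],"turn":[0,0,0]},{"offset":[0,0,-0.03],"turn":[0,0,0]},{"offset":[0,0,-0.02],"turn":[0,0,0]},{"offset":[0,0,-0.01],"turn":[0,0,0]},{"offset":[0,0,-0.005],"turn":[0,0,0]},{"offset":[0,0,0],"turn":[0,0,0]}]'

```text
t: 5.1
ee_pos: [506.0, 224.1, 240.1]
tcp_rot: [[-0.992, -0.128, -0.0], [-0.128, 0.992, -0.0], [0.0, -0.0, -1.0]]
contact_force: [0.6, 1.5, -7.6]
gripper_width: 30.8
grasp_force: 69.8
```

Run:
```python
from cell import arm
import cv2
for n in("wrist","top"):
    c=arm.capture(n);cv2.imwrite(f"pics/{n}2.png",c["pixels"][:,:,::-1])
```

```text
(no output)
```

View pics/wrist2.png

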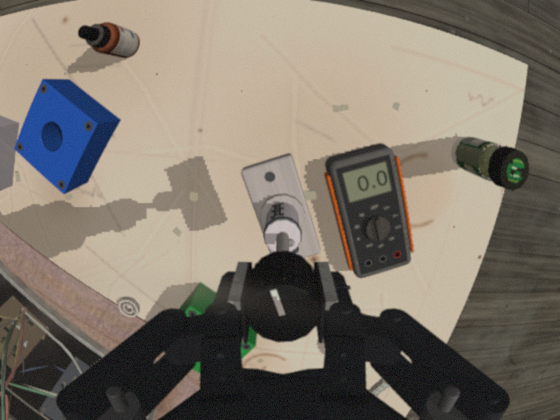

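The gauge hangs from the grip, with the knob at (282,298) between the fingers and about 8 N of weight. Now I carry it to the housing.

Call:
carry_out --motion '[{"offset":[0.0019,-0.0126,0],"turn":[0,0,0]},{"offset":[0.0038,-0.0252,0],"turn":[0,0,0]},{"offset":[0.0057,-0.0377,0],"turn":[0,0,0]},{"offset":[0.0075,-0.0503,0],"turn":[0,0,0]},{"offset":[0.0075,-0.0503,0],"turn":[0,0,0]},{"offset":[0.0075,-0.0503,0],"turn":[0,0,0]},{"offset":[0.0075,-0.0503,0],"turn":[0,0,0]},{"offset":[0.0075,-0.0503,0],"turn":[0,0,0]},{"offset":[0.0075,-0.0503,0],"turn":[0,0,0]},{"offset":[0.0075,-0.0503,0],"turn":[0,0,0]},{"offset":[0.0075,-0.0503,0],"turn":[0,0,0]},{"offset":[0.0075,-0.0503,0],"turn":[0,0,0]},{"offset":[0.0075,-0.0503,0],"turn":[0,0,0]},{"offset":[0.0075,-0.0503,0],"turn":[0,0,0]},{"offset":[0.0075,-0.0503,0],"turn":[0,0,0]},{"offset":[0.0075,-0.0503,0],"turn":[0,0,0]},{"offset":[0.0075,-0.0503,0],"turn":[0,0,0]},{"offset":[0.0057,-0.0377,0],"turn":[0,0,0]},{"offset":[0.0038,-0.0252,0],"turn":[0,0,0]},{"offset":[0.0019,-0.0126,0],"turn":[0,0,0]}]'

```text
t: 7.2
ee_pos: [495.8, -211.0, 240.4]
tcp_rot: [[-0.992, -0.124, -0.0], [-0.124, 0.992, -0.0], [0.0, -0.0, -1.0]]
contact_force: [-0.5, -0.4, -7.1]
gripper_width: 30.5
grasp_force: 70.1
```

Call:
carry_out --motion '[{"offset":[0,0,0],"turn":[0,0,0.07]},{"offset":[0,0,0],"turn":[0,0,0.13]},{"offset":[0,0,0],"turn":[0,0,0.15]},{"offset":[0,0,0],"turn":[0,0,0.15]},{"offset":[0,0,0],"turn":[0,0,0.15]},{"offset":[0,0,0],"turn":[0,0,0.15]},{"offset":[0,0,0],"turn":[0,0,0.15]},{"offset":[0,0,0],"turn":[0,0,0.15]},{"offset":[0,0,0],"turn":[0,0,0.12]},{"offset":[0,0,0],"turn":[0,0,0.07]},{"offset":[0,0,0],"turn":[0,0,0]},{"offset":[0,0,0],"turn":[0,0,0]}]'

```text
t: 8.4
ee_pos: [497.0, -208.2, 240.3]
tcp_rot: [[-0.854, 0.52, 0.0], [0.52, 0.854, 0.0], [0.0, 0.0, -1.0]]
contact_force: [0.8, -0.4, -7.8]
gripper_width: 30.4
grasp_force: 70.2
```

Run:
```python
from cell import arm
import cv2,numpy as np
from h import *
np.set_printoptions(precision=3,suppress=True)
s=arm.read_state();print(s["t"],s["ee_pos"],s["tcp_rot"],s["joint_positions"],s["contact_force"])
W=arm.capture("wrist")["pixels"];T=arm.capture("top");S=arm.capture("scene")
cv2.imwrite("pics/w3.png",W[:,:,::-1])
a=cv2.resize(T["pixels"][150:270,280:400,::-1],(400,400),interpolation=2)
b=cv2.resize(S["pixels"][175:295,245:365,::-1],(400,400),interpolation=2)
cv2.imwrite("pics/ts3.png",np.hstack([a,b]))
print(s["tcp_rot"].T@(np.array([497.6,-208.3,185])-s["ee_pos"]))
```

```text
8.4 [ 497.013 -208.189  240.348] [[-0.854  0.52   0.   ]
 [ 0.52   0.854  0.   ]
 [ 0.     0.    -1.   ]] [-21.197   7.31   43.095 102.51   -5.257  72.216  81.966] [ 0.807 -0.407 -7.789]
[-0.569  0.194 55.348]
```

View pics/ts3.png

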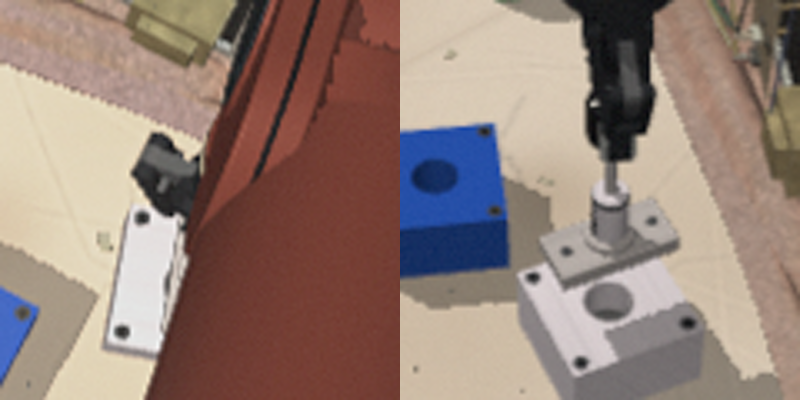

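The bridge hangs level over the housing and is lined up with its sides. Now I lower it.

Call:
carry_out --motion '[{"offset":[-0.001,0,0.01],"turn":[0,0,0]},{"offset":[0,0,0.02],"turn":[0,0,0]},{"offset":[0,0,0.02],"turn":[0,0,0]},{"offset":[0,0,0.02],"turn":[0,0,0]},{"offset":[0,0,0.014],"turn":[0,0,0]},{"offset":[0,0,0.008],"turn":[0,0,0]},{"offset":[0,0,0.004],"turn":[0,0,0]},{"offset":[0,0,0.003],"turn":[0,0,0]},{"offset":[0,0,0.003],"turn":[0,0,0]},{"offset":[0,0,0.003],"turn":[0,0,0]},{"offset":[0,0,0.003],"turn":[0,0,0]},{"offset":[0,0,0.003],"turn":[0,0,0]},{"offset":[0,0,0.003],"turn":[0,0,0]},{"offset":[0,0,0],"turn":[0,0,0]},{"offset":[0,0,0],"turn":[0,0,0]}]'

```text
t: 10.05
ee_pos: [498.0, -208.4, 183.7]
tcp_rot: [[-0.854, 0.521, 0.001], [0.521, 0.854, -0.0], [-0.001, 0.0, -1.0]]
contact_force: [-1.5, 0.1, 0.5]
gripper_width: 30.6
grasp_force: 71.1
```

Run:
```python
from cell import arm
import cv2,numpy as np
S=arm.capture("scene");W=arm.capture("wrist")["pixels"];s=arm.read_state();print(s["contact_force"],s["ee_pos"])
b=cv2.resize(S["pixels"][185:305,245:365,::-1],(400,400),interpolation=2)
w=cv2.resize(W[180:380,180:380,::-1],(400,400),interpolation=2)
cv2.imwrite("pics/s4.png",np.hstack([b,w]))
```

```text
[-3.1837218   0.78937677  1.71471559] [ 497.98736738 -208.39548952  183.59217102]
```

View pics/s4.png

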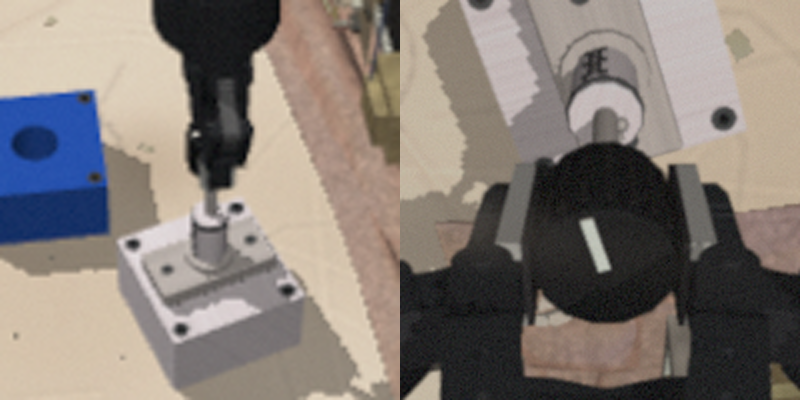

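The bridge sits flat on the housing. The push down starts here and stops short of the minimum depth.

Call:
carry_out --motion '[{"offset":[0,0,0.006],"turn":[0,0,0]},{"offset":[0,0,0.006],"turn":[0,0,0]},{"offset":[0,0,0.006],"turn":[0,0,0]},{"offset":[0,0,0.006],"turn":[0,0,0]},{"offset":[0,0,0.006],"turn":[0,0,0]},{"offset":[0,0,0.004],"turn":[0,0,0]},{"offset":[0,0,0],"turn":[0,0,0]},{"offset":[0,0,0],"turn":[0,0,0]},{"offset":[0,0,0],"turn":[0,0,0]}]'

```text
t: 11.05
ee_pos: [497.9, -208.3, 166.4]
tcp_rot: [[-0.854, 0.52, 0.0], [0.52, 0.854, -0.0], [-0.0, -0.0, -1.0]]
contact_force: [-1.5, -0.7, 1.3]
gripper_width: 30.7
grasp_force: 71.1
```

```bash
cat > rd.py <<'E'
from cell import arm
import numpy as np
np.set_printoptions(precision=2,suppress=True)
r=[]
for i in range(4):
    arm.capture("scene");s=arm.read_state();r.append(np.r_[s["contact_force"],s["ee_pos"]])
print(s["t"],np.mean(r,0),np.std(r,0))
E
python3 rd.py
python3 - <<'E'
# bore-depth estimate: project floor circle into initial scene image for several depths, compare edge contrast
from h import *
import cv2
s,d=pickle.load(open("c0.pkl","rb"))
a=np.linspace(0,2*np.pi,120,endpoint=False)
for n in("scene","top"):
    c=d[n];g=cv2.cvtColor(c["pixels"],cv2.COLOR_RGB2GRAY).astype(np.float32)
    def proj(P):
        q=(P-c["xyz"])@c["rotation"];return np.c_[q[:,0]/q[:,2]*c["fx"]+c["cx"],q[:,1]/q[:,2]*c["fy"]+c["cy"]].astype(np.float32)
    cen=proj(np.array([[497.4,-208.3,55]]))[0]
    rim=proj(np.c_[497.4+16*np.cos(a),-208.3+16*np.sin(a),0*a+55])
    out=[]
    for dep in range(18,48,2):
        v=[]
        for r in(15.5,18.5):
            p=proj(np.c_[497.4+r*np.cos(a),-208.3+r*np.sin(a),0*a+55-dep])
            ins=np.array([cv2.pointPolygonTest(rim,(float(x),float(y)),True)>1 for x,y in p])
            v.append((cv2.remap(g,p[:,:1],p[:,1:],1)[:,0],ins))
        m=v[0][1]&v[1][1];out.append((dep,int(m.sum()),round(float(np.mean((v[1][0]-v[0][0])[m])),1) if m.any() else None))
    print(n,out)
E
```

```text
11.25 [  -0.91   -0.49    0.39  497.9  -208.35  166.44] [0.12 0.56 0.33 0.01 0.02 0.01]
scene [(18, 32, -1.3), (20, 32, -1.2), (22, 30, -0.3), (24, 29, 5.0), (26, 28, 12.4), (28, 26, 19.7), (30, 22, 23.2), (32, 18, 13.0), (34, 14, -0.9), (36, 8, -9.7), (38, 0, None), (40, 0, None), (42, 0, None), (44, 0, None), (46, 0, None)]
top [(18, 0, None), (20, 0, None), (22, 0, None), (24, 13, 4.7), (26, 18, 6.9), (28, 22, 7.7), (30, 25, 6.8), (32, 27, 6.0), (34, 28, 5.4), (36, 30, 4.5), (38, 31, 3.8), (40, 32, 3.1), (42, 32, 2.7), (44, 33, 2.5), (46, 34, 2.1)]
```

The image edges put the bore floor about 29 mm down, so contact should come at a TCP height near 155. I'll approach to 160 and then step.

Call:
carry_out --motion '[{"offset":[0,0,0.004],"turn":[0,0,0]},{"offset":[0,0,0.004],"turn":[0,0,0]},{"offset":[0,0,0.003],"turn":[0,0,0]},{"offset":[0,0,0.002],"turn":[0,0,0]},{"offset":[0,0,0],"turn":[0,0,0]},{"offset":[0,0,0],"turn":[0,0,0]}]'

```text
t: 11.85
ee_pos: [497.9, -208.4, 159.8]
tcp_rot: [[-0.854, 0.521, -0.0], [0.521, 0.854, -0.0], [-0.0, -0.0, -1.0]]
contact_force: [-1.1, 0.1, 1.1]
gripper_width: 30.5
grasp_force: 71.1
```

```bash
python3 rd.py
```

```text
12.05 [  -1.1    -1.62    1.05  497.87 -208.32  159.86] [0.27 0.5  0.26 0.01 0.02 0.01]
```

Call:
carry_out --motion '[{"offset":[0,0,0.0015],"turn":[0,0,0]},{"offset":[0,0,0.0015],"turn":[0,0,0]},{"offset":[0,0,0],"turn":[0,0,0]}]'

```text
t: 12.35
ee_pos: [497.9, -208.3, 158.2]
tcp_rot: [[-0.854, 0.52, -0.0], [0.52, 0.854, -0.0], [-0.0, -0.0, -1.0]]
contact_force: [-0.9, -1.6, 1.2]
gripper_width: 30.3
grasp_force: 71.1
```

```bash
python3 rd.py
```

```text
12.55 [  -0.31   -1.62    1.02  497.87 -208.32  158.31] [0.72 0.56 0.41 0.   0.01 0.02]
```

Call:
carry_out --motion '[{"offset":[0,0,0.0015],"turn":[0,0,0]},{"offset":[0,0,0.001],"turn":[0,0,0]},{"offset":[0,0,0],"turn":[0,0,0]}]'

```text
t: 12.85
ee_pos: [497.9, -208.3, 157.0]
tcp_rot: [[-0.854, 0.52, 0.0], [0.52, 0.854, -0.0], [-0.0, -0.0, -1.0]]
contact_force: [-0.5, -2.2, 1.2]
gripper_width: 30.4
grasp_force: 71.1
```

```bash
python3 rd.py
```

```text
13.05 [  -0.29   -1.61    1.15  497.85 -208.32  157.07] [0.37 0.59 0.18 0.01 0.02 0.02]
```

Call:
carry_out --motion '[{"offset":[0,0,0.0015],"turn":[0,0,0]},{"offset":[0,0,0.001],"turn":[0,0,0]},{"offset":[0,0,0],"turn":[0,0,0]}]'

```text
t: 13.35
ee_pos: [497.8, -208.3, 155.8]
tcp_rot: [[-0.854, 0.521, -0.0], [0.521, 0.854, -0.0], [-0.0, -0.0, -1.0]]
contact_force: [0.9, -1.9, 0.1]
gripper_width: 30.7
grasp_force: 71.1
```

```bash
python3 rd.py
```

```text
13.55 [  -0.75   -1.88    1.05  497.84 -208.31  155.82] [0.33 0.88 0.69 0.01 0.01 0.02]
```

Call:
carry_out --motion '[{"offset":[0,0,0.001],"turn":[0,0,0]},{"offset":[0,0,0.001],"turn":[0,0,0]},{"offset":[0,0,0],"turn":[0,0,0]}]'

```text
t: 13.85
ee_pos: [497.9, -208.3, 154.9]
tcp_rot: [[-0.854, 0.521, 0.0], [0.521, 0.854, -0.0], [-0.0, 0.0, -1.0]]
contact_force: [-0.1, -0.9, 2.8]
gripper_width: 30.1
grasp_force: 71.1
```

```bash
python3 rd.py
```

```text
14.05 [  -0.97   -1.95    3.02  497.86 -208.33  154.91] [0.2  0.82 0.81 0.01 0.01 0.01]
```

Contact: about 2 N. I need about 0.8 mm more.

Call:
carry_out --motion '[{"offset":[0,0,0.0008],"turn":[0,0,0]},{"offset":[0,0,0.0007],"turn":[0,0,0]},{"offset":[0,0,0],"turn":[0,0,0]}]'

```text
t: 14.35
ee_pos: [497.9, -208.4, 154.2]
tcp_rot: [[-0.854, 0.521, 0.0], [0.521, 0.854, -0.0], [-0.0, 0.0, -1.0]]
contact_force: [-1.1, -2.0, 5.8]
gripper_width: 30.5
grasp_force: 71.1
```

```bash
python3 rd.py; python3 rd.py
```

```text
14.55 [  -1.21   -1.42    5.02  497.9  -208.35  154.25] [0.81 0.14 0.31 0.01 0.02 0.01]
14.75 [  -1.55   -2.01    5.15  497.9  -208.34  154.26] [0.4  0.31 0.83 0.02 0.01 0.01]
```

Call:
carry_out --motion '[{"offset":[0,0,0.0006],"turn":[0,0,0]},{"offset":[0,0,0],"turn":[0,0,0]},{"offset":[0,0,0],"turn":[0,0,0]},{"offset":[0,0,0],"turn":[0,0,0]}]'

```text
t: 15.15
ee_pos: [497.9, -208.4, 154.0]
tcp_rot: [[-0.854, 0.521, 0.0], [0.521, 0.854, 0.0], [-0.0, 0.0, -1.0]]
contact_force: [-1.2, -1.6, 6.8]
gripper_width: 29.8
grasp_force: 71.1
```

Call:
carry_out --motion '[{"offset":[0,0,0],"turn":[0,0,0.05]},{"offset":[0,0,0],"turn":[0,0,0.1]},{"offset":[0,0,0],"turn":[0,0,0.1]},{"offset":[0,0,0],"turn":[0,0,0.1]},{"offset":[0,0,0],"turn":[0,0,0.1]},{"offset":[0,0,0],"turn":[0,0,0.05]},{"offset":[0,0,0],"turn":[0,0,0]},{"offset":[0,0,0],"turn":[0,0,0]}]'

```text
t: 15.95
ee_pos: [497.8, -208.4, 154.0]
tcp_rot: [[-0.69, 0.724, 0.0], [0.724, 0.69, -0.0], [-0.0, -0.0, -1.0]]
contact_force: [-1.6, -2.7, 6.7]
gripper_width: 30.4
grasp_force: 71.3
```

```bash
python3 rd.py; python3 -c "
from cell import arm;print(arm.read_state()['ft_torque'],arm.read_state()['tcp_rot'])"
```

```text
16.15 [  -2.04   -1.56    7.09  497.83 -208.45  154.03] [0.75 0.56 0.31 0.01 0.01 0.01]
[-0.34436072  0.4318357   0.00896026] [[-6.89964099e-01  7.23843583e-01  9.32803612e-05]
 [ 7.23843579e-01  6.89964106e-01 -8.21722395e-05]
 [-1.23839949e-04  1.08244953e-05 -9.99999992e-01]]
```

Call:
carry_out --motion '[{"offset":[0,0,0],"turn":[0,0,0.05]},{"offset":[0,0,0],"turn":[0,0,0.1]},{"offset":[0,0,0],"turn":[0,0,0.1]},{"offset":[0,0,0],"turn":[0,0,0.1]},{"offset":[0,0,0],"turn":[0,0,0.1]},{"offset":[0,0,0],"turn":[0,0,0.1]},{"offset":[0,0,0],"turn":[0,0,0.1]},{"offset":[0,0,0],"turn":[0,0,0.1]},{"offset":[0,0,0],"turn":[0,0,0.1]},{"offset":[0,0,0],"turn":[0,0,0.1]},{"offset":[0,0,0],"turn":[0,0,0.1]},{"offset":[0,0,0],"turn":[0,0,0.1]},{"offset":[0,0,0],"turn":[0,0,0.1]},{"offset":[0,0,0],"turn":[0,0,0.1]},{"offset":[0,0,0],"turn":[0,0,0.1]},{"offset":[0,0,0],"turn":[0,0,0.07]},{"offset":[0,0,0],"turn":[0,0,0]},{"offset":[0,0,0],"turn":[0,0,0]},{"offset":[0,0,0],"turn":[0,0,0]}]'

```text
t: 18.05
ee_pos: [497.8, -207.9, 153.9]
tcp_rot: [[0.034, 0.999, -0.0], [0.999, -0.034, 0.001], [0.001, -0.0, -1.0]]
contact_force: [-3.2, 0.2, 6.2]
gripper_width: 30.0
grasp_force: 71.7
```

```bash
python3 rd.py
python3 - <<'E'
from cell import arm
import cv2,numpy as np
s=arm.read_state();print(s["ft_torque"],s["tcp_rot"][:2,0],s["joint_positions"])
W=arm.capture("wrist")["pixels"];S=arm.capture("scene")
b=cv2.resize(S["pixels"][185:305,245:365,::-1],(400,400),interpolation=2)
w=cv2.resize(W[150:390,160:400,::-1],(400,400),interpolation=2)
cv2.imwrite("pics/s5.png",np.hstack([b,w]))
E
```

```text
18.25 [  -2.52    0.17    6.92  497.79 -207.87  153.9 ] [0.24 0.05 0.28 0.01 0.01 0.01]
[ 0.07321243  0.49655332 -0.05627566] [0.03413132 0.99941702] [-27.41483111  14.98964853  52.5414671  108.63479858 -13.3890016
  62.79741489  28.42606805]
```

View pics/s5.png

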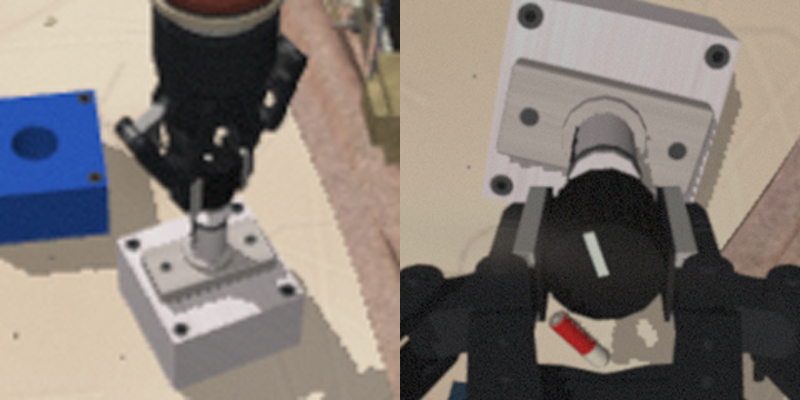

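The knob turned 60.6° (1.06 rad) without slipping, and the bridge is still flat and square on the housing. I'll release and rise.

Call:
carry_out --motion '[{"offset":[0,0,0],"turn":[0,0,0]},{"offset":[0,0,0],"turn":[0,0,0]},{"offset":[0,0,0],"turn":[0,0,0]},{"offset":[0,0,0],"turn":[0,0,0]},{"offset":[0,0,0],"turn":[0,0,0]},{"offset":[0,0,0],"turn":[0,0,0]},{"offset":[0,0,0],"turn":[0,0,0]},{"offset":[0,0,0],"turn":[0,0,0]}]' --hand 0.9

```text
t: 19.15
ee_pos: [497.8, -208.3, 153.8]
tcp_rot: [[0.034, 0.999, -0.0], [0.999, -0.034, -0.0], [-0.0, -0.0, -1.0]]
contact_force: [0.2, -0.2, -0.6]
gripper_width: 76.8
grasp_force: 0.0
```

Call:
carry_out --motion '[{"offset":[0,0,-0.01],"turn":[0,0,0]},{"offset":[0,0,-0.02],"turn":[0,0,0]},{"offset":[0,0,-0.03],"turn":[0,0,0]},{"offset":[0,0,-0.04],"turn":[0,0,0]},{"offset":[0,0,-0.04],"turn":[0,0,0]},{"offset":[0,0,-0.04],"turn":[0,0,0]},{"offset":[0,0,-0.02],"turn":[0,0,0]},{"offset":[0,0,0],"turn":[0,0,0]},{"offset":[0,0,0],"turn":[0,0,0]}]'

```text
t: 20.05
ee_pos: [497.7, -208.1, 253.5]
tcp_rot: [[0.034, 0.999, 0.0], [0.999, -0.034, 0.0], [0.0, -0.0, -1.0]]
contact_force: [0.4, 0.7, -0.6]
gripper_width: 76.9
grasp_force: 0.0
```

```bash
python3 rd.py
python3 - <<'E'
from cell import arm
import cv2,numpy as np
W=arm.capture("wrist")["pixels"];S=arm.capture("scene")
b=cv2.resize(S["pixels"][185:305,245:365,::-1],(400,400),interpolation=2)
w=cv2.resize(W[100:340,160:400,::-1],(400,400),interpolation=2)
cv2.imwrite("pics/s6.png",np.hstack([b,w]))
E
```

```text
20.25 [   0.31   -0.35   -0.49  497.45 -208.09  253.  ] [0.42 0.39 0.44 0.05 0.05 0.07]
```

View pics/s6.png

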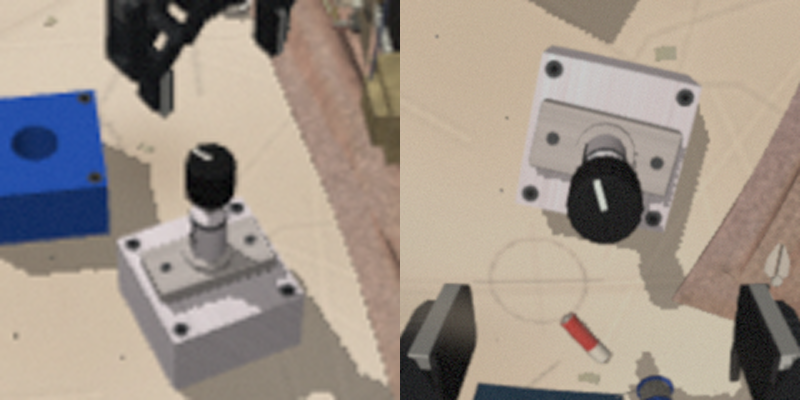

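The gauge stands on the housing with the knob still down and turned, and the gripper is clear.

```bash
python3 -c "
from cell import arm;print(arm.job_done())"
```

```text
the job is handed in; nothing more can be done
None
```

I handed the job in at about 20 s: the gauge is standing on the aluminium housing with its probe pressed on the bore floor at about 6 N before locking, the knob turned 1.06 rad clockwise, and the gripper clear; the judge gave no verdict.

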